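# Fish the dropped axle spacer out from beside the case

### The job

One of the two axle spacers has dropped into the narrow gap between the aluminium case and the low battery charger. Take the bent rod by its wooden grip, reach into the gap with it and draw that spacer out through the gap's open end, until it lies flat on the bench at least its own width clear of the gap; do not touch it with the fingers. Then lay the rod down on the bench and let go; leave the other spacer where it lies.

Things in the scene. Friction and masses are not known exactly. Their poses are not given: they have to be found in the camera images.
- spacer: The dropped spacer: blue metal ring, 36 mm outside diameter, 24 mm hole, 12 mm high, about 40 g, lying flat on the bench in the gap, its centre 55 to 110 mm inside the open end and within 3 mm of the gap's middle line. Origin: centre of its underside; z up along the ring's axis.
- hook_rod: Bent rod, 150 g, lying on the bench. Wooden grip block 110 long (x), 22 wide (y), 40 mm high (z), upright. From its front face, 32 mm above the underside, a 7 mm steel rod runs along +x to x = 200 mm, there bent straight down, tip 1 mm above the underside's level. Origin: centre of the block's underside; x towards the bent end, z up. Balances 10 mm ahead of the origin.
- gap_mouth (a point): Middle of the gap's open end, bench level. y: level, out of the gap along its middle line; x: across, to the case; z up. Gap 44 mm wide, open above, 150 mm deep (-y) to a cam clamp, 85 mm high. Fixed walls, ends flush: at +x an aluminium case, 80 mm high (handle 97); at -x a grey battery charger, 87 x 150, 45 high (dial 51). Bench before it clear 100 mm each side, save the rod.
- spare_spacer: The other spacer, exactly like the dropped one, but lying in the open on the bench beside the charger, on its side away from the case; it stays there. Origin: centre of its underside.
Mind the look-alikes: they are no part of the job. What is shaped like the spacer but purple is not meant.

How it is judged:
By the outcome, as a careful person would: the job done as asked, in the order asked, and still so for the second after the job is handed in, with the robot touching nothing.
It also fails if it takes over 43 s, if anything falls off the work surface, if the arm or the gripper's body presses on something with over 40 N, if the wrist force passes 120 N, or if a joint passes its speed limit or range.

### The arm

A 7-joint arm with a two-finger parallel gripper is mounted at the origin on the work surface. World frame = base frame: x ahead of the robot, y to its left, z up, the work surface at z = 0. Lengths are in m, angles in rad, forces in N, time in s.
With the tool pointing down it reaches from about 0.4 to 0.875 m from the base axis. Payload 6.5 kg.
Tool frame: the origin (TCP) lies midway between the tips of the shut fingers; the grasp point (between the pads) lies 19 mm behind it; z points along the fingers, y is the line along which they close (so a half turn about z gives the same grasp; the last joint's range is limited). The gripper opens to 85 mm and grips with 20 to 120 N. Pads are 22 mm wide; open, the fingers measure 114 mm over their backs; the gripper's body (76 mm by 85 mm) begins 54 mm behind the grasp point. The pads swing forward as they close: fully open they stand 13 mm farther back than shut.
Start: joints at [-1.341, 0.536, -0.004, 1.538, 0.003, 1.067, -0.071], TCP at [0.189, 0.622, 0.231] pointing down, gripper open.
Joint ranges: [-2.7, 2.7], [-0.37, 2.16], [-1.27, 1.26], [0.24, 2.4], [-1.31, 4.45], [0.19, 1.91], [-2.76, 2.76]. Speed limits (rad/s): [2.39, 2.39, 3.14, 3.14, 3.14, 3.14, 3.14].

### API

Orientations are given as a unit quaternion [x, y, z, w].
In Python, from cell import robot gives the robot as it stands. Calls block until the motion is done:
- robot.move_to(position, orientation): joint-space move of the TCP to a pose.
- robot.move_linear(position, rotation=None, v=0.15): straight line of the TCP; rotation=None keeps the orientation; v is the mean speed in m/s.
- robot.set_joints(angles): joint-space move.
- robot.ungrasp() and robot.grasp(f_grip=None): open the fingers fully, or close them until they stop; f_grip is the grip in N (None keeps the last).
- robot.dwell(seconds).
- robot.inverse_kinematics(position, orientation): joint angles nearest the present ones, or None.
- robot.observe(): the state.
- robot.get_image(name): name is "side" or "top"; returns a dict with "color" (400x640x3 uint8, red, green, blue), "range_z" (400x640 float32, m along the optical axis (not along the pixel's ray), 0 where there is no reading), "fovy" (degrees; the focal length in pixels is half the picture's height over the tangent of half this angle, whatever the lens; pixels are square), "cx", "cy" (the principal point, pixels), "dist" ([k1, k2, p1, p2, k3] as OpenCV has them; the pictures are not rectified), "pose" (4x4, takes a point from camera to world coordinates). Camera axes: x right, y up, looking along -z (the intrinsics and any distortion apply to the point x, -y, -z); pixel columns grow to the right and rows downward; lengths in m; the calibration is good to about 2 mm. A picture is of the moment at which its call begins.
A pose or a line that the arm cannot do raises robot.IKError and nothing moves.
- robot.hand_in(): hands the job in; it is judged then, once.
The state is a dict: "time_s": time; "joint_pos": joint angles; "joint_velocities": joint speeds; "joint_torque": joint torques, N m; "tool_pos": TCP position; "tcp_rot": TCP orientation; "force": force on the tool from outside, world axes, zero at the start; "moment": the same for the moment, N m; "grip_width": opening from 0.0 (shut) to 1.0 (fully open); "grasp_force": force on a finger pad.
Only numpy, scipy, OpenCV 4.12 (cv2) and the standard library are available. Lean on these libraries where they do the work, as an engineer would, in place of code of your own. Each camera call takes 0.05 s, during which the arm holds its last target. There are 200 camera calls.

## Working session

There is one attempt and no reset: what is moved stays moved. The work goes in short steps, each a Python script; the robot and the scene stay as the last script left them, time stands still between calls to the robot, and variables do not carry over. Pictures are saved under pics/ and viewed, at most 10 in all, crops included, and the job is handed in when it is done.

```bash
ls; mkdir -p pics; cat > h.py <<'E'
import numpy as np, cv2
from cell import robot
def K(im):
    h=im["color"].shape[0]; f=h/2/np.tan(np.radians(im["fovy"])/2)
    return np.array([[f,0,im["cx"]],[0,f,im["cy"]],[0,0,1.]])
def rays(im,uv):
    p=cv2.undistortPoints(np.array(uv,float).reshape(-1,1,2),K(im),np.array(im["dist"],float)).reshape(-1,2)
    d=np.c_[p[:,0],-p[:,1],-np.ones(len(p))]; P=np.array(im["pose"])
    return P[:3,3],d@P[:3,:3].T
def onplane(im,uv,z):
    o,d=rays(im,uv); return o+d*((z-o[2])/d[:,2])[:,None]
def cloud(im):
    r=im["range_z"]; h,w=r.shape; u,v=np.meshgrid(np.arange(w),np.arange(h))
    o,d=rays(im,np.c_[u.ravel(),v.ravel()]); return (o+d*r.ravel()[:,None]).reshape(h,w,3)
def save(im,name): cv2.imwrite("pics/"+name,im["color"][...,::-1])
E
python3 - <<'E'
from h import *
import pickle
for n in("top","side"):
    im=robot.get_image(n); save(im,n+"0.png"); pickle.dump(im,open(n+"0.pkl","wb"))
    print(n,im["fovy"],im["cx"],im["cy"],im["dist"],np.round(im["pose"],3).tolist())
print(robot.observe())
E
```

```text
pics
top 50.447691017935 319.26276941351824 200.62606445785653 [0.00857335 0.         0.         0.         0.        ] [[-0.017, 0.996, -0.092, 0.427], [-1.0, -0.016, 0.011, 0.072], [0.01, 0.092, 0.996, 0.996], [0.0, 0.0, 0.0, 1.0]]
side 43.243475791411235 311.80664056508925 191.23810818711132 [-0.02794588  0.          0.          0.          0.        ] [[0.987, 0.122, -0.108, 0.397], [-0.163, 0.732, -0.661, -0.503], [-0.002, 0.67, 0.742, 0.678], [0.0, 0.0, 0.0, 1.0]]
{'time_s': 0.1, 'joint_pos': array([-1.34119645,  0.53710884, -0.00444986,  1.53876812,  0.00260381,
        1.06730316, -0.0711883 ]), 'joint_velocities': array([ 1.99068127e-03, -2.97715991e-03, -1.34888563e-05, -1.59277698e-03,
        6.49035224e-04, -3.22862064e-04,  2.78774226e-04]), 'joint_torque': array([ 2.67937707e-03, -5.84567857e+01,  1.05195019e+00, -2.59772623e+01,
        1.26158365e-02,  4.74719869e-03,  2.44029019e-05]), 'tool_pos': array([0.18932012, 0.62122213, 0.23049107]), 'tcp_rot': array([ 1.47314341e-01,  9.89089409e-01, -7.88586154e-04, -5.96207026e-05]), 'force': array([0.32274558, 0.34876192, 0.57907653]), 'moment': array([ 0.02092426,  0.07669134, -0.01141113]), 'grasp_force': 0.0, 'grip_width': 0.9953562321161405}
```

View pics/top0.png

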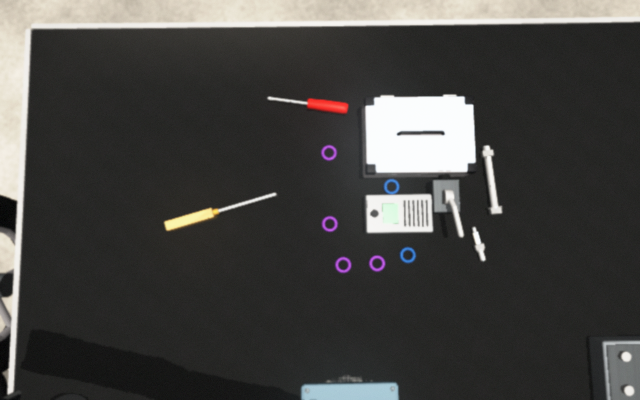

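View pics/side0.png

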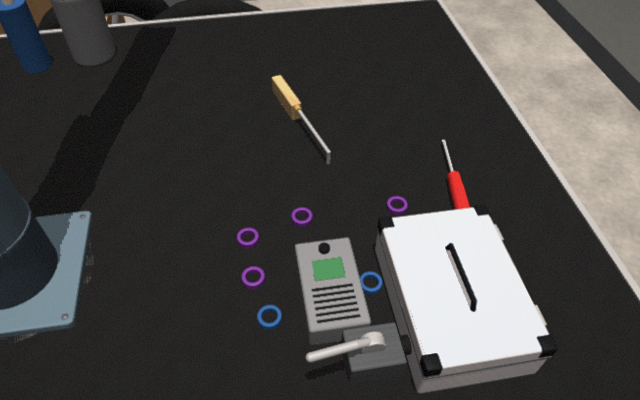

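Top view: there are two blue rings. (391,187) lies between the white case and the charger, so it is the dropped spacer. (408,255) lies beside the charger on the side away from the case, so it is the spare. The four purple rings at (329,153), (330,224), (343,265) and (377,263) are look-alikes. The bent rod with the tan grip is at (190,219), its bent tip near (275,194). The red screwdriver at (328,106) is a look-alike too. The gap opens to image left (+y).

```bash
python3 - <<'E'
from h import *
import pickle
T=pickle.load(open("top0.pkl","rb"));S=pickle.load(open("side0.pkl","rb"))
for n,im in(("top",T),("side",S)):
    hsv=cv2.cvtColor(im["color"],cv2.COLOR_RGB2HSV); C=cloud(im)
    def comps(m,z,tag):
        c,_=cv2.findContours(m.astype(np.uint8),cv2.RETR_EXTERNAL,cv2.CHAIN_APPROX_NONE)
        for k in c:
            if cv2.contourArea(k)<60: continue
            w=onplane(im,k.reshape(-1,2),z)[:,:2].astype(np.float32)
            (a,b),s,ang=cv2.minAreaRect(w); (ex,ey),rad=cv2.minEnclosingCircle(w)
            bx=cv2.boundingRect(k)
            print(n,tag,bx,"rect",np.round([a,b],4),np.round(s,4),round(ang,1),"circ",np.round([ex,ey,rad],4))
    H,Sa,V=[hsv[...,i].astype(int) for i in range(3)]
    comps((H>95)&(H<122)&(Sa>150)&(V>100),.012,"blue")
    comps((H>12)&(H<28)&(Sa>70)&(V>120),.04,"wood")
    comps((np.abs(C[...,2]-.045)<.006)&(im["range_z"]>0)&(V>90),.045,"charger")
    comps((np.abs(C[...,2]-.080)<.006)&(im["range_z"]>0)&(V>90),.080,"case")
    comps((np.abs(C[...,2]-.032)<.012)&(im["range_z"]>0)&(V>90)&(C[...,1]>.05),.035,"rod")
cr=T["color"][80:280,150:490]
cv2.imwrite("pics/crop1.png",cv2.resize(cr[...,::-1],None,fx=2.35,fy=2.35,interpolation=cv2.INTER_CUBIC))
E
```

```text
top blue (400, 247, 16, 16) rect [ 0.3902 -0.1405] [0.0346 0.0345] 88.0 circ [ 0.3902 -0.1399  0.0188]
top blue (384, 179, 15, 15) rect [ 0.5498 -0.1077] [0.0328 0.0332] 88.2 circ [ 0.5488 -0.108   0.0182]
top wood (164, 208, 55, 23) rect [0.4808 0.3489] [0.0248 0.1233] 15.6 circ [0.48   0.3488 0.0618]
top charger (602, 340, 38, 60) rect [ 0.1365 -0.5915] [0.0818 0.1233] 89.8 circ [ 0.1364 -0.5925  0.0734]
top charger (165, 209, 48, 21) rect [0.4792 0.3529] [0.0209 0.1058] 16.0 circ [0.4811 0.3534 0.0532]
top charger (365, 194, 68, 39) rect [ 0.4845 -0.1166] [0.1502 0.0855] 89.1 circ [ 0.4844 -0.1174  0.084 ]
top charger (433, 180, 27, 32) rect [ 0.5222 -0.2252] [0.0586 0.0703] 89.1 circ [ 0.5222 -0.2251  0.0453]
top case (451, 201, 13, 36) rect [ 0.468  -0.2352] [0.0776 0.0122] 10.6 circ [ 0.4683 -0.2369  0.0389]
top case (365, 95, 111, 78) rect [ 0.6576 -0.1624] [0.2387 0.1735] 89.6 circ [ 0.6564 -0.1625  0.1353]
top rod (165, 193, 112, 38) rect [0.4991 0.2832] [0.0241 0.2586] 15.8 circ [0.5021 0.284  0.1294]
top rod (308, 99, 15, 10) rect [0.7427 0.0669] [0.0342 0.0201] 83.3 circ 
[... 555 characters left out ...]
 323, 62, 48) rect [ 0.5248 -0.2256] [0.0568 0.0713] 89.2 circ [ 0.5249 -0.2256  0.0443]
side charger (295, 238, 76, 94) rect [ 0.4863 -0.1185] [0.1491 0.0856] 89.7 circ [ 0.4865 -0.1183  0.0843]
side charger (272, 75, 28, 34) rect [0.4814 0.342 ] [0.0219 0.1215] 15.7 circ [0.4813 0.342  0.0609]
side case (306, 339, 59, 23) rect [ 0.4693 -0.2381] [0.0771 0.0128] 7.0 circ [ 0.4693 -0.2378  0.0387]
side case (382, 207, 167, 164) rect [ 0.6594 -0.1653] [0.2415 0.174 ] 89.9 circ [ 0.6586 -0.165   0.1377]
side rod (449, 171, 14, 17) rect [0.7422 0.0568] [0.0386 0.0214] 81.2 circ [0.7396 0.0572 0.0207]
side rod (272, 75, 58, 79) rect [0.4983 0.2855] [0.0263 0.2667] 12.7 circ [0.5004 0.2859 0.1335]
```

View pics/crop1.png

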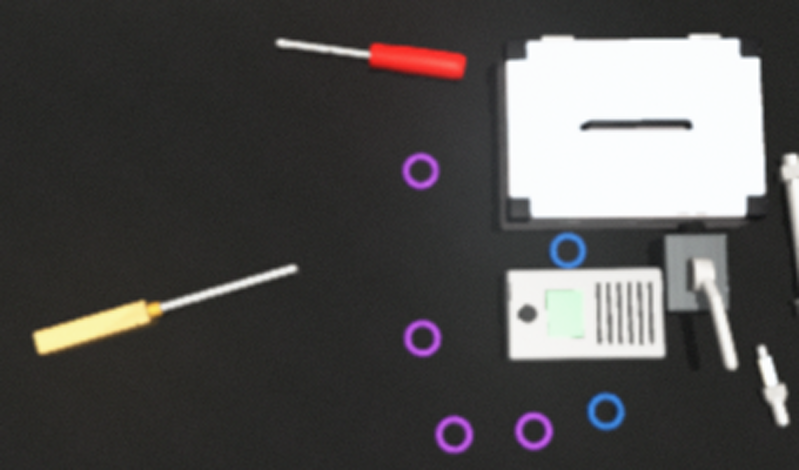

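The crop confirms the target: the blue ring at crop (568,250) is between case and charger. The spare is at crop (606,411), and the tan-grip rod ends at crop (295,267). Now I grasp the rod.

```bash
cat >> h.py <<'E'
def q(deg): a=np.radians(deg)/2; return [float(np.cos(a)),float(np.sin(a)),0.,0.]
E
python3 - <<'E'
from h import *
B=np.array([.4802,.3525]); yaw=-74.1
d=np.array([np.cos(np.radians(yaw)),np.sin(np.radians(yaw))])
g=B+.005*d
for y in (yaw,yaw+180):
    print(y,robot.inverse_kinematics([*g,.12],q(y)),robot.inverse_kinematics([.55,.1,.1],q(y-15.5)))
Y=yaw+180
robot.move_to([*g,.10],q(Y))
robot.move_linear([*g,.006],v=.12)
o=robot.observe();print(o["time_s"],o["tool_pos"],o["force"])
robot.grasp(60)
o=robot.observe();print(o["time_s"],o["tool_pos"],o["force"],o["grip_width"],o["grasp_force"])
robot.move_linear([*g,.106],v=.15)
o=robot.observe();print(o["time_s"],o["tool_pos"],o["force"],o["grip_width"],o["grasp_force"])
im=robot.get_image("side");save(im,"side1.png")
E
```

```text
-74.1 [-0.41446645  0.61429165 -0.39247872  1.75635991  0.30310912  0.83093989
  2.47063638] [-0.08877883  0.57284927 -0.22507922  1.86559689  0.18384133  0.72314344
  2.73119772]
105.9 [-0.88389648  0.59109924  0.24943777  1.78653959 -0.19528406  0.78800732
 -0.25933184] [-0.59072569  0.60112491  0.44080342  1.89638393 -0.37239523  0.72510889
  0.07172285]
2.5917 [0.48208724 0.34807632 0.00663293] [0.06681269 1.17439067 0.52852793]
3.1917 [0.48192713 0.34793935 0.00637697] [-0.14371302  0.65114576  4.26256478] 0.24962945692783634 59.64029610157013
4.0083 [0.48082682 0.34726982 0.10512125] [-0.91519951  0.41539984 -1.50658956] 0.2489975659916823 59.07558739185333
```

View pics/side1.png

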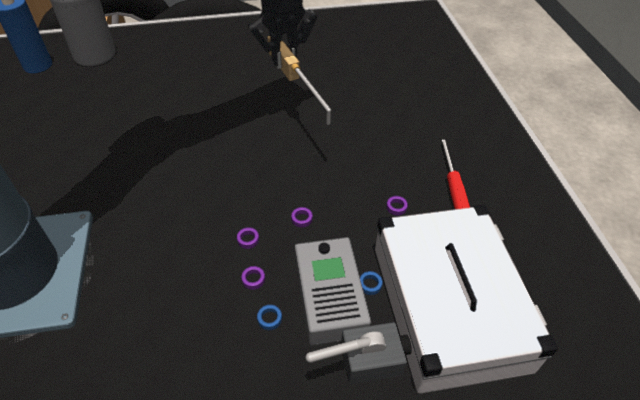

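The grip is good: the rod is held level, with the bent tip at (328,118). Next I move it above the gap and measure the tip from above.

```bash
python3 - <<'E'
from h import *
y=-89.5; d=np.array([np.cos(np.radians(y)),np.sin(np.radians(y))])
t=np.array([.5508,-.108])-.195*d
robot.move_to([*t,.125],q(y+180))
o=robot.observe();print(o["time_s"],t,o["tool_pos"],o["tcp_rot"],o["force"])
for n in("top","side"):
    im=robot.get_image(n); save(im,n+"2.png")
    c=im["color"]; 
    import pickle; pickle.dump(im,open(n+"2.pkl","wb"))
a=cv2.imread("pics/top2.png")[120:270,260:460]; b=cv2.imread("pics/side2.png")[120:320,260:460]
cv2.imwrite("pics/m2.png",np.hstack([cv2.resize(a,(480,360),interpolation=2),cv2.resize(b,(320,320),interpolation=2).copy() if 0 else cv2.copyMakeBorder(cv2.resize(b,(320,320),interpolation=2),0,40,0,0,0)]))
E
```

```text
5.1083 [0.54909833 0.08699257] [0.54880365 0.08936064 0.12466917] [ 7.02938709e-01  7.11250076e-01  2.63257096e-04 -6.56951913e-04] [-0.57532165  0.46434132 -1.27809496]
```

View pics/m2.png

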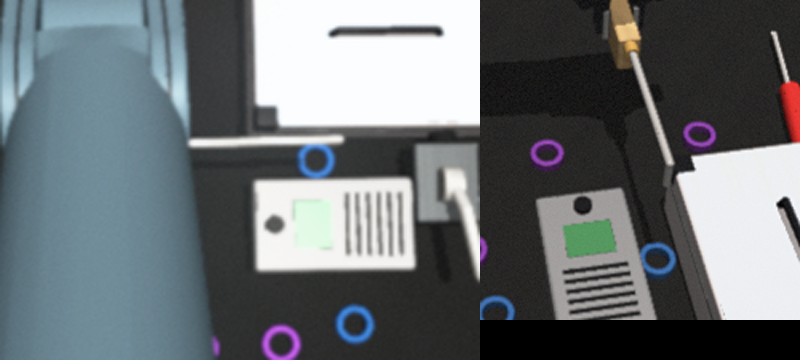

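The left crop (top view) shows the rod above the gap, tip end at top pixel (402,178). In the right crop (side view) the hook's lower tip is at about (377,235). I cast both and compare with the ring.

```bash
python3 - <<'E'
from h import *
import pickle
T=pickle.load(open("top2.pkl","rb"));S=pickle.load(open("side2.pkl","rb"))
print(onplane(T,[[402.5,177.9],[340,180]],.151), onplane(S,[[377.5,235]],.12))
C=cloud(T)
m=(np.abs(C[...,2]-.151)<.012)&(C[...,1]<.03)&(C[...,1]>-.15)&(np.abs(C[...,0]-.55)<.03)
v,u=np.nonzero(m); print(len(u)); P=onplane(T,np.c_[u,v],.153); 
if len(u)>20:
    print(np.polyfit(P[:,1],P[:,0],1),P[:,1].min(),P[:,1].max(),np.median(C[m][:,2])); f=np.polyfit(P[:,1],P[:,0],1); print(np.polyval(f,[-.108,0]))
    print(np.polyfit(C[m][:,1],C[m][:,2],1))
for n,im in(("t",T),("s",S)):
    h=cv2.cvtColor(im["color"],cv2.COLOR_RGB2HSV)
    m=cv2.inRange(h,(95,150,100),(122,255,255)); nn,_,st,ce=cv2.connectedComponentsWithStats(m)
    for s,c in zip(st[1:],ce[1:]):
        if s[4]>50: print(n,s,onplane(im,[c],.012))
E
```

```text
[[ 0.54850871 -0.10604092  0.151     ]
 [ 0.54628237  0.01981544  0.151     ]] [[ 0.55395738 -0.10185285  0.12      ]]
219
[-0.01086607  0.54798753] -0.10475121148823895 0.02194264026838478 0.1521380369428077
[0.54916106 0.54798753]
[0.00695396 0.15251082]
t [384 181  15  13  95] [[ 0.54736943 -0.1079048   0.012     ]]
t [400 247  16  16 142] [[ 0.39010289 -0.1402177   0.012     ]]
s [  0   0  25  11 142] [[-0.20444477  0.89839806  0.012     ]]
s [361 272  21  20 181] [[ 0.55316499 -0.10870589  0.012     ]]
s [257 305  25  22 235] [[ 0.39215592 -0.1410826   0.012     ]]
```

```bash
python3 - <<'E'
from h import *
o=robot.observe();p=o["tool_pos"];print(p)
x,y=.5490,p[1]-.0055
robot.move_linear([x,y,.04],v=.1); robot.dwell(.2)
o=robot.observe();print(o["time_s"],o["tool_pos"],o["force"])
T=robot.get_image("top");S=robot.get_image("side");save(T,"top3.png");save(S,"side3.png")
a=T["color"][140:230,350:450,::-1];b=S["color"][230:320,310:410,::-1]
cv2.imwrite("pics/m3.png",np.hstack([cv2.resize(i,(400,360),interpolation=2) for i in(a,b)]))
E
```

```text
[0.54882143 0.08965422 0.12471055]
6.4083 [0.54942319 0.08432675 0.0405749 ] [-0.4629586   0.33346721 -1.87875847]
```

View pics/m3.png

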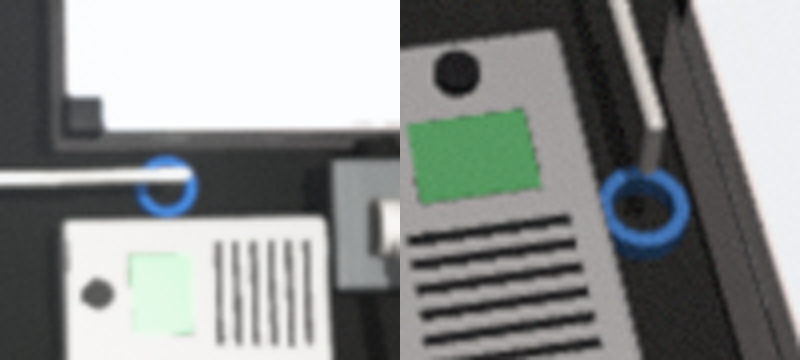

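The left crop (top) has the rod end at (398,183.5) and the ring centre at (392,186.7). In the right crop (side) the tip is at (372.5,272) and the ring centre at (371,282). I compute the offset, then lower the tip into the hole while watching the force.

```bash
python3 - <<'E'
from h import *
T=robot.get_image("top");S=robot.get_image("side")
tt=onplane(T,[[397.75,183.5]],.068)[0]; ts=onplane(S,[[372.5,272]],.036)[0]
tt[1]+=.0035
rt=np.array([.5495,-.108]); rs=np.array([.5525,-.1086])
dt=rt-tt[:2]; ds=rs-ts[:2]; c=(dt+ds)/2
print(tt,ts,dt,ds,c)
if np.abs(c).max()<.012:
    p=np.array(robot.observe()["tool_pos"])[:2]+c
    robot.move_linear([*p,.036],v=.05)
    for z in (.022,.014,.0095):
        robot.move_linear([*p,z],v=.06)
        o=robot.observe();print(o["time_s"],o["tool_pos"],o["force"])
        if o["force"][2]>4: break
    T=robot.get_image("top");S=robot.get_image("side")
    a=T["color"][140:230,350:450,::-1];b=S["color"][230:320,310:410,::-1]
    cv2.imwrite("pics/m4.png",np.hstack([cv2.resize(i,(400,360),interpolation=2) for i in(a,b)]))
E
```

```text
[ 0.54811962 -0.10906917  0.068     ] [ 0.55307203 -0.10752671  0.036     ] [0.00138038 0.00106917] [-0.00057203 -0.00107329] [ 4.04174597e-04 -2.05882425e-06]
7.2417 [0.54901256 0.08409482 0.02138391] [ 0.2686612  -0.06724035 -0.84954013]
7.525 [0.54912965 0.08415143 0.0135626 ] [ 0.41583195  0.56313697 -0.99928342]
7.775 [0.54933971 0.08422621 0.0092968 ] [-0.25092942 -0.20327073 -0.58644847]
```

View pics/m4.png

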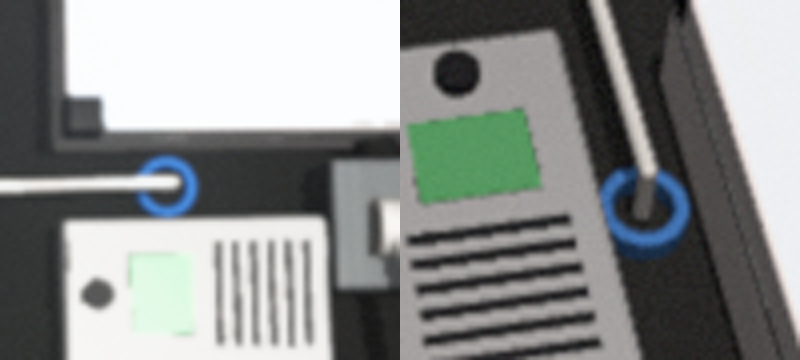

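The tip is inside the ring's hole in both views, with no contact force. I draw it out along the middle line.

```bash
python3 - <<'E'
from h import *
p=np.array(robot.observe()["tool_pos"]); p[2]=.0095
u=np.array([.0095,1,0])
for s in (.03,.09,.155):
    robot.move_linear(p+s*u,v=.05); o=robot.observe();print(o["time_s"],o["tool_pos"],o["force"])
robot.move_linear(p+.151*u,v=.03)
robot.dwell(.2)
e=p+.151*u
for n in("side",):
    im=robot.get_image(n); save(im,n+"5.png"); h=cv2.cvtColor(im["color"],cv2.COLOR_RGB2HSV)
    m=cv2.inRange(h,(95,150,100),(122,255,255)); nn,_,st,ce=cv2.connectedComponentsWithStats(m)
    for s,c in zip(st[1:],ce[1:]):
        if s[4]>50: print(n,s,onplane(im,[c],.012))
E
```

```text
8.625 [0.5497839  0.11410431 0.00948443] [-0.39728776 -0.54220795 -2.12473464]
9.975 [0.55041408 0.17385078 0.00949498] [-0.05134625 -0.2527303  -1.79644721]
11.425 [0.55108506 0.23885898 0.00952774] [-0.55690255  0.59423525 -1.28693959]
side [  0   0  25  11 141] [[-0.20466054  0.89827474  0.012     ]]
side [341 202  20  15 127] [[0.55227684 0.03638724 0.012     ]]
side [257 305  25  22 237] [[ 0.39205427 -0.14093911  0.012     ]]
```

View pics/side5.png

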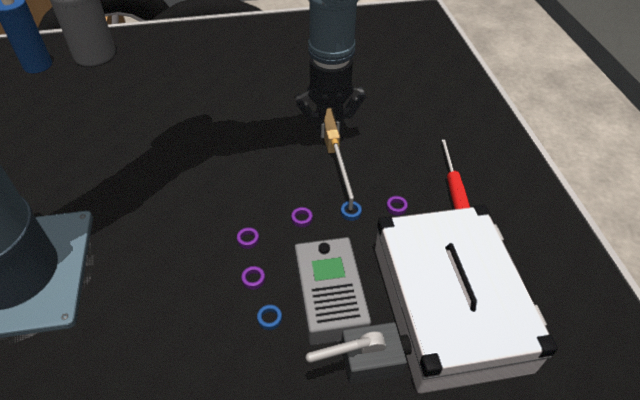

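The ring is now at (351,209), y≈0.036, about 60 mm clear of the gap and lying flat. I lift the hook out and lay the rod down where it first lay.

```bash
python3 - <<'E'
from h import *
p=np.array(robot.observe()["tool_pos"])
robot.move_linear([p[0],p[1],.08],v=.08)
g=[.4805,.3480]; Q=q(105.9)
robot.move_to([*g,.08],Q)
robot.move_linear([*g,.02],v=.12)
robot.move_linear([*g,.0072],v=.03)
o=robot.observe();print(o["time_s"],o["tool_pos"],o["force"])
robot.ungrasp()
robot.dwell(.2)
robot.move_linear([*g,.16],v=.12)
robot.dwell(.5)
o=robot.observe();print(o["time_s"],o["tool_pos"],o["grip_width"])
im=robot.get_image("side"); save(im,"side6.png"); h=cv2.cvtColor(im["color"],cv2.COLOR_RGB2HSV)
m=cv2.inRange(h,(95,150,100),(122,255,255)); nn,_,st,ce=cv2.connectedComponentsWithStats(m)
for s,c in zip(st[1:],ce[1:]):
    if s[4]>50: print(s,onplane(im,[c],.012))
E
```

```text
14.8083 [0.4804532  0.34797502 0.00711286] [ 0.81736189 -0.34254881 -1.97069663]
17.575 [0.48048533 0.34794709 0.15989788] 1.0050311454378014
[  0   0  25  11 142] [[-0.20444477  0.89839806  0.012     ]]
[341 201  21  16 141] [[0.55266877 0.03798241 0.012     ]]
[257 305  25  22 233] [[ 0.3920725  -0.14115582  0.012     ]]
```

View pics/side6.png

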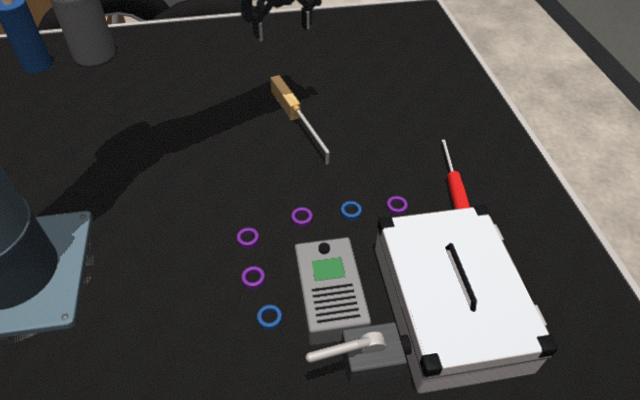

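The spacer is flat at (351,209), the rod is upright on the bench at (300,118), and the spare at (269,316) hasn't moved. The gripper is clear.

```bash
python3 -c "
from cell import robot
print(robot.hand_in())"
```

```text
the job is handed in; nothing more can be done
None
```

The dropped spacer was drawn out with the bent rod and lies flat about 60 mm clear of the gap; the rod is back on the bench, the spare spacer was not touched, and the job was handed in at about 18 s.

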